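# Turn the lazy Susan to bring the pill organiser to the front

### The job

Push the white lazy Susan round by its rim until the orange weekly pill organiser stands at the front, in the middle of the corner shelf's straight front edge and square to it. Turn it gently, so that nothing on it slides, tips or leaves the tray, and do not touch the things standing on it or shift anything on the worktop. Leave the lazy Susan standing still.

Things in the scene. Friction and masses are not known exactly. Their poses are not given: they have to be found in the camera images.
- shelf: Fixed wood-look corner shelf on the worktop, top at z = 20 mm: a 385 mm square with one corner cut off. Origin: worktop height, on the lazy Susan's axis. -x points to the front: the straight front edge (233 mm, along y) lies at x = -173 mm, the square corner at x = +255 mm. White rails (14 mm thick, top at z = 70 mm) on the two sides there; inner faces 180 mm from the origin. Yaw up to 0.2 rad.
- turntable_centre (a point): Point on the lazy Susan's upright axis at tray-floor height (z = 42 mm); axes turn with the tray, z up; the organiser is on the -x side. White tray, floor radius 141 mm, upright lip to 147 mm, then a fat rim to 166 mm, all from z = 36 to 78 mm. Six finger notches in the rim, 64 mm wide along it, down to the lip, open outward, above and below, centred at 0, 60, 120, 180, 240, 300 deg from x.
- foot: The lazy Susan's fixed grey foot, a disc 210 mm across, 10 mm high, that carries the turning tray; origin at the centre of its underside, on the axis. (The tray's rim lobes end at the notches in upright half-rounds of 10 mm radius centred 156 mm from the axis.)
- turntable (a joint): Angle turned by the tray since the start, rad, counter-clockwise from above positive, no end stops. It turns on a bearing with a drag of about 0.10 N m (0.7 N at the rim); let go while moving slowly (0.5 rad/s), it runs on by only a few degrees.
- organiser: Orange seven-day pill organiser, a loose box 34 mm (x) by 152 mm (y) by 26 mm high with seven lids in a row, 110 g. Origin: centre of its underside. Its -x axis is its front (lid tabs), which looks outward from the tray: it stands 92 mm from the lazy Susan's axis, on the point turntable_centre's -x side.
- mug: Blue ceramic mug, loose on the tray, 76 mm across, 80 mm high (top at z = 122 mm), with a side handle; origin at the centre of its underside, 75 mm from the axis (turntable_centre x = 42 mm, y = 62 or -62 mm). It and the jar may have swapped places.
- jar: Small round green glass jar with white cap, loose on the tray, 54 mm across, 55 mm high; origin at the centre of its underside, 75 mm from the axis (turntable_centre x = 42 mm, y = -62 or 62 mm).
- clipper: Chrome nail clipper lying on the tray, 62 mm (y) by 15 mm by about 16 mm high; origin under its middle, 112 mm from the axis on the turntable_centre +x side.
- foot_file: Blue foot file with a plastic grip lying on the tray, 219 mm long (y), up to 40 mm wide and 14 mm high; origin under its middle, 35 mm from the axis on the turntable_centre -x side.
- soap: Amber soap pump bottle, 66 mm across, 186 mm high, loose on the worktop right of the shelf; origin at the centre of its underside.
- tissues: Blue and white tissue box, 115 by 230 by 75 mm, loose on the worktop left of the shelf; origin at the centre of its underside.
- tumbler: Clear plastic tumbler, 72 mm across, 100 mm high, loose on the worktop left of the shelf; origin at the centre of its underside.
Mind the look-alikes: they are no part of the job. Several things have the shape of the jar; the one meant has the colours described above.

How it is judged:
At the end, for the whole second after the job is handed in: Organiser on the front side of the axis, within 19 mm (12 degrees of turn) of the middle of the shelf's front edge and square to it within 0.25 rad; lazy Susan at rest (below 0.05 rad/s); all five things still in their places on the tray within about 25 mm (x of organiser in the frame of shelf below -0.07 m and y of organiser in the frame of shelf between -0.019 and 0.019 m and angle between the x axis of organiser and the x axis of shelf, either way round below 0.25 rad and velocity of joint turntable between -0.05 and 0.05 rad/s and linear speed of organiser below 0.02 m/s and not (x of organiser in the frame of turntable_centre below -0.117 m or x of organiser in the frame of turntable_centre above -0.067 m or y of any of organiser, clipper, foot_file in the frame of turntable_centre below -0.025 m or y of any of organiser, clipper, foot_file in the frame of turntable_centre above 0.025 m or x of clipper in the frame of turntable_centre below 0.087 m or x of clipper in the frame of turntable_centre above 0.137 m or x of foot_file in the frame of turntable_centre below -0.06 m or x of foot_file in the frame of turntable_centre above -0.01 m or x of any of mug, jar in the frame of turntable_centre below 0.017 m or x of any of mug, jar in the frame of turntable_centre above 0.067 m or y of any of mug, jar in the frame of turntable_centre below -0.087 m or y of any of mug, jar in the frame of turntable_centre above 0.087 m or y of mug in the frame of turntable_centre between -0.037 and 0.037 m or y of jar in the frame of turntable_centre between -0.037 and 0.037 m)); the robot touches nothing.
It fails at once if A thing on the tray slid from its place by more than about 25 mm (x of organiser in the frame of turntable_centre below -0.117 m or x of organiser in the frame of turntable_centre above -0.067 m or y of any of organiser, clipper, foot_file in the frame of turntable_centre below -0.025 m or y of any of organiser, clipper, foot_file in the frame of turntable_centre above 0.025 m or x of clipper in the frame of turntable_centre below 0.087 m or x of clipper in the frame of turntable_centre above 0.137 m or x of foot_file in the frame of turntable_centre below -0.06 m or x of foot_file in the frame of turntable_centre above -0.01 m or x of any of mug, jar in the frame of turntable_centre below 0.017 m or x of any of mug, jar in the frame of turntable_centre above 0.067 m or y of any of mug, jar in the frame of turntable_centre below -0.087 m or y of any of mug, jar in the frame of turntable_centre above 0.087 m or y of mug in the frame of turntable_centre between -0.037 and 0.037 m or y of jar in the frame of turntable_centre between -0.037 and 0.037 m).
It fails at once if A thing on the tray was lifted more than 10 mm or tipped by more than 0.3 rad (z of any of organiser, mug, jar, clipper, foot_file in the frame of turntable_centre above 0.01 m or angle between any of organiser, mug, jar, clipper, foot_file's own z axis and vertical above 0.3 rad).
It fails at once if The robot touched a thing standing on the tray (more than 1 N) (contact force between any of the fingers, the arm and organiser above 1 N or contact force between any of the fingers, the arm and mug above 1 N or contact force between any of the fingers, the arm and jar above 1 N or contact force between any of the fingers, the arm and clipper above 1 N or contact force between any of the fingers, the arm and foot_file above 1 N).
It fails at once if Something on the worktop was shifted by more than 20 mm (distance of any of soap, tissues, tumbler from where it was at the start of the episode above 0.02 m).
It fails at once if The lazy Susan was pushed with more than 40 N (contact force between the fingers and foot above 40 N).
It also fails if it takes over 58 s, if anything falls off the work surface, if the arm or the gripper's body presses on something with over 40 N, if the wrist force passes 120 N, or if a joint passes its speed limit or range.

### The arm

A 6-joint arm with a two-finger parallel gripper is mounted at the origin on the work surface. World frame = base frame: x ahead of the robot, y to its left, z up, the work surface at z = 0. Lengths are in m, angles in rad, forces in N, time in s.
With the tool pointing down it reaches from about 0.325 to 0.9 m from the base axis. Payload 6.1 kg.
Tool frame: the origin (TCP) lies at the very end of the fingers, on their centre line; the grasp point (between the pads) lies 19 mm behind it; x points along the fingers, z is the direction in which the jaws open and shut, and the axes are right-handed (so a half turn about x gives the same grasp; the last joint's range is limited). The gripper opens to 87 mm and grips with 3 to 60 N. Pads are 19 mm wide; open, the fingers measure 117 mm over their backs; the gripper's body (75 mm by 190 mm) begins 51 mm behind the grasp point.
Start: joints at [1.186, 0.22, 1.526, -0, 1.395, -0.126], TCP at [0.16, 0.604, 0.223] pointing down, gripper open.
Joint ranges: [-2.98, 2.98], [-0.91, 2.08], [0.09, 2.57], [-1.24, 4.39], [0.2, 2.65], [-2.68, 2.68]. Speed limits (rad/s): [2.57, 2.57, 3.01, 3.14, 3.14, 3.14].

### API

Orientations are given as a rotation vector (axis times angle).
In Python, from station import robot, camera, ticket gives the robot as it stands.
- The arm moves only by the tool drive_tool, never from a script. Its argument "targets" is a list of rows, each a list of 7 numbers: the turn, a rotation vector about the tool's x, y, z scaled (see below), then the shift along the tool's x, y, z scaled (see below), then the opening, from 0 (shut) to 1 (fully open). In form: [[wx, wy, wz, dx, dy, dz, grip], ...]. A call has 1 to 12 rows; each row shifts and turns the commanded pose from where the row before left it, along the tool's axes as they then stand; what a row does not reach is not made up. The controller multiplies each number of a shift by 0.4 m and each number of a turn by 90 degrees. A row lasts 1/10 s, in which the tool goes at most 50 mm and 8.59 degrees, less where a joint would pass 70% of its speed; a pose out of reach is approached as far as the arm can. A call with a number of a shift or a turn outside -1 to 1 is refused whole. A call with a gripper value outside its range is refused whole. The fingers move at their own pace and stop on an object; "newtons" is the grip in N (left out, the last holds). Time passes only in rows, so rows that do not move let the fingers close. It gives the time, the measured TCP pose, the force and the opening at its end, in the units of the state.
- robot.state(): the state, without advancing time (a new reading comes with each control period).
- camera(name): name is "side" or "top" or "wrist"; returns a dict with "frame" (480x640x3 uint8, blue, green, red), "z_map" (480x640 float32, m along the optical axis (not along the pixel's ray), 0 where there is no reading), "camera_matrix" (3x3 intrinsics, pixels), "world_from_camera" (4x4, takes a point from camera to world coordinates); the wrist camera has in their place "tool_from_camera" (4x4, takes a point from camera to tool coordinates, whose origin is the TCP and whose axes are the tool frame's). Camera axes: x right, y down, z forward; pixel columns grow to the right and rows downward; lengths in m; the calibration is good to about 2 mm. A picture is of the moment at which its call begins: read the wrist's pose just before it.
- ticket.sign_off(): hands the job in, once; it reports no verdict.
The state is a dict: "time_s": time; "qpos": joint angles; "dq": joint speeds; "joint_torque": joint torques, N m; "tool_pos": TCP position; "tool_rot": TCP orientation; "force": force on the tool from outside, world axes, zero at the start; "torque": the same for the moment, N m; "width": opening from 0.0 (shut) to 1.0 (fully open).
Only numpy, scipy, OpenCV 4.12 (cv2) and the standard library are available. Lean on these libraries where they do the work, as an engineer would, in place of code of your own. Each camera call takes 0.05 s, during which the arm holds its last target. There are 200 camera calls.

## Working session

There is one attempt and no reset: what is moved stays moved. The work goes in short steps, Python scripts to look and compute and a tool call to move; the robot and the scene stay as the last step left them, time stands still between calls to the robot, and variables do not carry over. Pictures are saved under pics/ and viewed, about 8 in all and at most 12, crops included, and the job is handed in when it is done.

Besides the shell and the picture viewer there is one more tool, called after "Call:" as name(argument=value, ...) on one line, values as JSON. drive_tool: Moves the arm, as the interface text tells. Its arguments: {"type":"object","properties":{"targets":{"type":"array","items":{"type":"array","items":{"type":"number"}}},"newtons":{"type":"number"}},"required":["targets"]}

```bash
mkdir -p pics; ls
python3 - <<'E'
from station import robot,camera
import cv2
s=robot.state();print(s)
for n in("top","side"):
    c=camera(n);cv2.imwrite(f"pics/{n}0.png",c["frame"]);print(n,c["camera_matrix"].tolist(),c["world_from_camera"].round(4).tolist())
E
```

```text
pics
{'time_s': 0.0, 'qpos': array([ 1.18591198e+00,  2.21230125e-01,  1.52757972e+00, -1.73711147e-05,
        1.39466910e+00, -1.26116696e-01]), 'dq': array([-0.00061354,  0.00070455, -0.00055821,  0.00094986,  0.00050226,
       -0.00096344]), 'joint_torque': array([-1.15103896e-03, -4.94643652e+01, -3.87357223e+01,  6.96418807e-02,
        5.76808769e-02, -1.48102581e-04]), 'tool_pos': array([0.15972456, 0.60362864, 0.22145137]), 'tool_rot': array([-1.01754058,  1.32222757,  1.01592677]), 'force': array([-0.47045534,  0.19455355, -0.45273637]), 'torque': array([-0.0091194 , -0.00324712,  0.05188776]), 'width': 1.0006582621950388}
top [[536.2082111759106, 0.0, 324.51004511536], [0.0, 536.2082111759106, 246.94117989075062], [0.0, 0.0, 1.0]] [[0.0745, -0.977, 0.2, 0.2563], [-0.9972, -0.0741, 0.0096, -0.0026], [0.0054, -0.2002, -0.9797, 1.2313], [0.0, 0.0, 0.0, 1.0]]
side [[584.4054369033051, 0.0, 313.0990592990164], [0.0, 584.4054369033051, 231.18840616451828], [0.0, 0.0, 1.0]] [[0.9348, -0.278, 0.2209, 0.2063], [-0.3546, -0.6966, 0.6237, -0.8335], [-0.0195, -0.6614, -0.7498, 1.0849], [0.0, 0.0, 0.0, 1.0]]
```

View pics/top0.png

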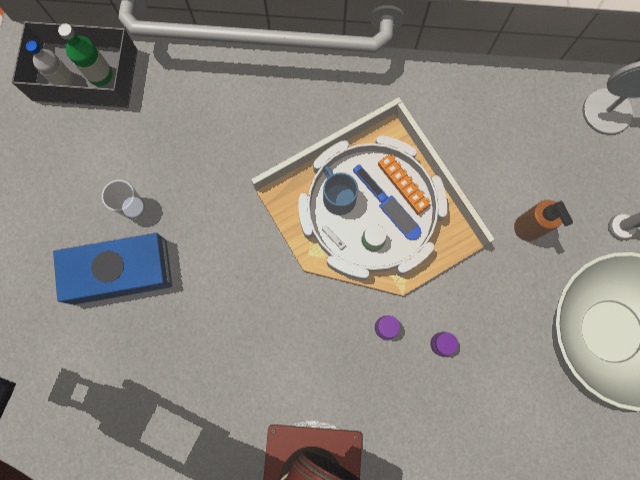

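View pics/side0.png

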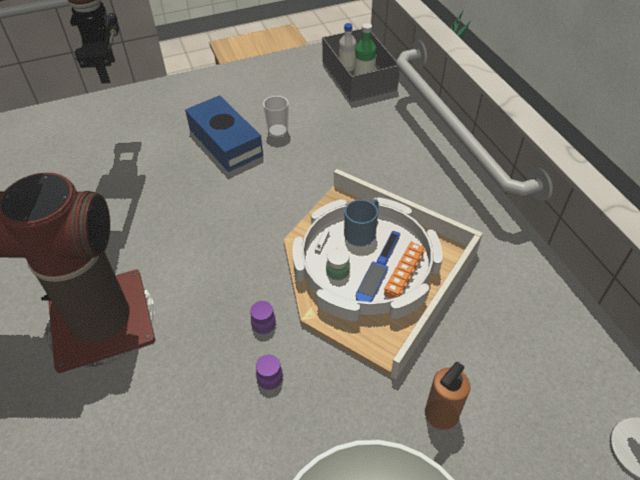

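The top view shows the tray centred near (375,207). The orange organiser is at (405,183), the mug at (341,193), the jar at (375,237), the clipper at (334,238) and the file at (388,203). The shelf's front edge runs from (305,270) to (405,295). The look-alikes are the two purple jars at (388,327) and (445,344), the orange-amber soap at (540,220) and the green bottle at (85,55). The organiser is the only orange box with lids, at (405,183), and it stands on the tray.

```bash
cat > h.py <<'E'
import numpy as np,cv2
from scipy.optimize import least_squares
from station import robot,camera
def cloud(n):
    c=camera(n);z=c["z_map"];K=c["camera_matrix"];v,u=np.mgrid[:480,:640]
    P=np.stack([(u-K[0,2])/K[0,0]*z,(v-K[1,2])/K[1,1]*z,z],-1)
    T=c["world_from_camera"];W=P@T[:3,:3].T+T[:3,3];W[z<=0]=np.nan
    return c["frame"],W
def orange(f,W,C,R=.14):
    h=cv2.cvtColor(f,cv2.COLOR_BGR2HSV)
    m=(h[...,0]<15)&(h[...,1]>170)&(h[...,2]>110)&(np.hypot(W[...,0]-C[0],W[...,1]-C[1])<R)&(W[...,2]>.055)
    p=W[m];return p
def org(f,W,C):
    p=orange(f,W,C)[:,:2].astype(np.float32);(c,s,a)=cv2.minAreaRect(p);c=np.array(c);d=c-C
    b=cv2.boxPoints(((c[0],c[1]),s,a));e=[b[1]-b[0],b[2]-b[1]];e=max(e,key=np.linalg.norm)
    n=np.array([-e[1],e[0]]);n*=np.sign(n@d)
    return c,s,np.hypot(*d),np.degrees(np.arctan2(d[1],d[0])),np.degrees(np.arctan2(n[1],n[0]))
def lobes(W,C):
    r=np.hypot(W[...,0]-C[0],W[...,1]-C[1]);m=(r>.150)&(r<.164)&(abs(W[...,2]-.078)<.006)
    a=np.degrees(np.arctan2(W[...,1]-C[1],W[...,0]-C[0]))[m]
    z=np.exp(1j*np.radians(a*6)).mean();return (np.degrees(np.angle(z))/6)%60,abs(z)
E
python3 - <<'E'
from h import *
s=robot.state()
f,W=cloud("top");g,V=cloud("side")
u,v=375,207;C0=W[v,u,:2];print(C0)
for n,F,X in(("top",f,W),("side",g,V)):
    C=C0.copy()
    for i in range(4):
        r=np.hypot(X[...,0]-C[0],X[...,1]-C[1])
        m=(r>.138)&(r<.172)&(abs(X[...,2]-.078)<.005)
        p=X[m][:,:2]
        # outer boundary: max radius in 3deg bins
        a=np.degrees(np.arctan2(p[:,1]-C[1],p[:,0]-C[0]))//4
        rr=np.hypot(*(p-C).T);q=np.array([p[a==k][rr[a==k].argmax()] for k in np.unique(a) if rr[a==k].max()>.158])
        o=least_squares(lambda t:np.hypot(q[:,0]-t[0],q[:,1]-t[1])-t[2],[*C,.166],loss="soft_l1",f_scale=.002).x
        C=o[:2]
    print(n,o,m.sum(),np.median(X[m][:,2]),"lobe",lobes(X,C)); print("org",org(F,X,C))
    # rails
    r=np.hypot(X[...,0]-C[0],X[...,1]-C[1])
    m=(r>.176)&(r<.36)&(abs(X[...,2]-.070)<.004)
    p=X[m][:,:2]-C
    best=[]
    for yd in np.arange(-30,30,.25):
        y=np.radians(yd)
        best.append((-(np.exp(-((np.maximum(p@[np.cos(y+np.pi/4),np.sin(y+np.pi/4)],p@[np.cos(y-np.pi/4),np.sin(y-np.pi/4)])-.187)/.006)**2)).sum(),yd))
    print("yaw",min(best),m.sum())
    for k in ((388,327),(445,344)): print(X[k[1],k[0]] if n=="top" else "")
E
```

```text
[ 0.60097822 -0.0996493 ]
top [ 0.59760572 -0.09083815  0.16575144] 3262 0.07819548797920728 lobe (np.float64(42.341142557772145), np.float64(0.5111196037163532))
org (array([ 0.6568867 , -0.16049814]), (0.14669974148273468, 0.03584432974457741), np.float64(0.09146992830625014), np.float64(-49.60206242744889), np.float32(-49.37638))
yaw (np.float64(-1240.8535550035654), np.float64(-10.0)) 1938
[ 0.32965176 -0.14189363  0.05548932]
[ 0.3024777  -0.26639318  0.05664058]
side [ 0.59560445 -0.09132012  0.16652772] 2866 0.07834109929296273 lobe (np.float64(42.12813441169814), np.float64(0.4947755344319159))
org (array([ 0.65683544, -0.1658476 ]), (0.1451633721590042, 0.0099344402551651), np.float64(0.0964550624685361), np.float64(-50.59383868016202), np.float32(-38.497486))
yaw (np.float64(-1133.9294202613592), np.float64(-10.0)) 1790
```

```bash
cat >> h.py <<'E'
from scipy.spatial.transform import Rotation as Ro
C=np.array([.597,-.091])
def pose():
    s=robot.state();R=Ro.from_rotvec(s["tool_rot"]).as_matrix();return s,R
def polar():
    s,R=pose();d=s["tool_pos"][:2]-C
    print("t",round(s["time_s"],2),"pos",s["tool_pos"].round(4),"r",np.hypot(*d).round(4),"th",np.degrees(np.arctan2(d[1],d[0])).round(2),"zyaw",np.degrees(np.arctan2(R[1,2],R[0,2])).round(2),"down",R[:,0].round(3),"q",s["qpos"].round(2),"F",s["force"].round(2),"w",round(s["width"],2));return s,R
E
python3 - <<'E'
from h import *
s,R=polar();print(R.round(3))
t=np.radians(-110);T=np.array([*(C+.195*np.array([np.cos(t),np.sin(t)])),.223]);print(T,R.T@(T-s["tool_pos"]))
E
```

```text
t 0.2 pos [0.1598 0.6038 0.2219] r 0.8209 th 122.18 zyaw 75.17 down [-0.    -0.001 -1.   ] q [ 1.19  0.22  1.53 -0.    1.39 -0.13] F [-0.8   0.24  0.38] w 1.0
[[-0.    -0.967  0.256]
 [-0.001  0.256  0.967]
 [-1.     0.    -0.001]]
[ 0.53030607 -0.27424006  0.223     ] [-3.27469090e-04 -5.82894473e-01 -7.54014668e-01]
```

Call:
drive_tool(targets=[[0, 0, 0, 0, -0.036, -0.047, 0], [0, 0, 0, 0, -0.073, -0.094, 0], [0, 0, 0, 0, -0.073, -0.094, 0], [0, 0, 0, 0, -0.073, -0.094, 0], [0, 0, 0, 0, -0.073, -0.094, 0], [0, 0, 0, 0, -0.073, -0.094, 0], [0, 0, 0, 0, -0.073, -0.094, 0], [0, 0, 0, 0, -0.073, -0.094, 0], [0, 0, 0, 0, -0.073, -0.094, 0], [0, 0, 0, 0, -0.073, -0.094, 0], [0, 0, 0, 0, -0.073, -0.094, 0], [0, 0, 0, 0, -0.073, -0.094, 0]], newtons=10)

```text
time_s: 1.4
tool_pos: [0.374, 0.0985, 0.2228]
tool_rot: [-1.017, 1.319, 1.016]
force: [0.6, -0.4, -0.7]
width: 0.032
```

Call:
drive_tool(targets=[[0, 0, 0, 0, -0.073, -0.094, 0], [0, 0, 0, 0, -0.073, -0.094, 0], [0, 0, 0, 0, -0.073, -0.094, 0], [0, 0, 0, 0, -0.073, -0.094, 0], [0, 0, 0, 0, -0.073, -0.094, 0], [0, 0, 0, 0, -0.073, -0.094, 0], [0, 0, 0, 0, -0.073, -0.094, 0], [0, 0, 0, 0, -0.036, -0.047, 0]])

```text
time_s: 2.2
tool_pos: [0.5136, -0.2319, 0.2222]
tool_rot: [-1.015, 1.322, 1.014]
force: [-0.8, 0.7, 0.4]
width: 0.003
```

Call:
drive_tool(targets=[[0.088, 0, 0, 0, 0, 0, 0], [0.088, 0, 0, 0, 0, 0, 0], [0.088, 0, 0, 0, 0, 0, 0], [0.088, 0, 0, 0, 0, 0, 0], [0.088, 0, 0, 0, 0, 0, 0], [0.088, 0, 0, 0, 0, 0, 0], [0.088, 0, 0, 0, 0, 0, 0], [0.088, 0, 0, 0, 0, 0, 0], [0.088, 0, 0, 0, 0, 0, 0], [0.088, 0, 0, 0, 0, 0, 0], [0.088, 0, 0, 0, 0, 0, 0], [0.088, 0, 0, 0, 0, 0, 0]])

```text
time_s: 3.4
tool_pos: [0.5129, -0.2282, 0.2223]
tool_rot: [0.277, 1.553, -0.276]
force: [-0.2, 0.0, -0.4]
width: 0.007
```

Run:
```python
from h import *
s,R=polar();print(R.round(3))
for th in(-110,-108):
    t=np.radians(th);T=np.array([*(C+.161*np.array([np.cos(t),np.sin(t)])),.223]);print(th,T,R.T@(T-s["tool_pos"])/.4)
c=camera("wrist");cv2.imwrite("pics/w1.png",c["frame"])
```

```text
t 3.4 pos [ 0.5129 -0.2282  0.2223] r 0.1609 th -121.51 zyaw -20.19 down [-0.  0. -1.] q [-0.56  0.07  1.69 -0.    1.38 -0.21] F [-0.19  0.02 -0.38] w 0.01
[[-0.     0.345  0.939]
 [ 0.     0.939 -0.345]
 [-1.     0.    -0.   ]]
-110 [ 0.54193476 -0.24229051  0.223     ] [-0.00183866 -0.00800486  0.08029495]
-108 [ 0.54724826 -0.2441201   0.223     ] [-0.00184523 -0.00771248  0.09434109]
```

View pics/w1.png

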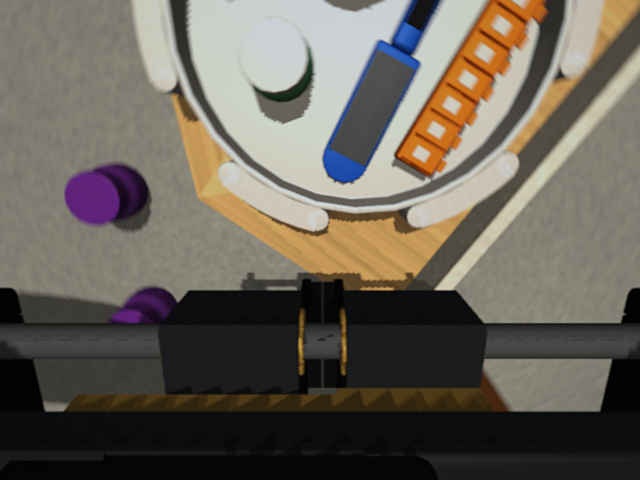

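The wrist view shows the empty notch between the lobe ends at (325,222) and (412,218), and the green jar with the white cap at (275,60). The orange organiser at (470,90) is the right one. I'm going down into this notch.

Call:
drive_tool(targets=[[0, 0, 0, 0, -0.004, 0.044, 0], [0, 0, 0, 0, -0.004, 0.043, 0], [0, 0, 0, 0.08, 0, 0, 0], [0, 0, 0, 0.1, 0, 0, 0], [0, 0, 0, 0.06, 0, 0, 0], [0, 0, 0, 0, 0, 0, 0], [0, 0, 0, 0, 0, 0, 0]])

```text
time_s: 4.15
tool_pos: [0.5447, -0.2431, 0.1268]
tool_rot: [0.271, 1.554, -0.271]
force: [0.9, 0.8, 1.1]
width: 0.006
```

Run:
```python
from h import *
s,R=polar()
c=camera("wrist");cv2.imwrite("pics/w2.png",c["frame"])
f,W=cloud("top");print(lobes(W,C),org(f,W,C))
```

```text
t 4.15 pos [ 0.5447 -0.2431  0.1268] r 0.1609 th -108.98 zyaw -19.79 down [-0.  0. -1.] q [-0.55  0.24  1.69  0.    1.21 -0.21] F [0.93 0.8  1.09] w 0.01
(np.float64(43.28995586278427), np.float64(0.4959144564478064)) (array([ 0.58768207, -0.16321245]), (0.24132724106311798, 0.08591748774051666), np.float64(0.07281113615517083), np.float64(-97.35253262259938), np.float32(-88.34563))
```

View pics/w2.png

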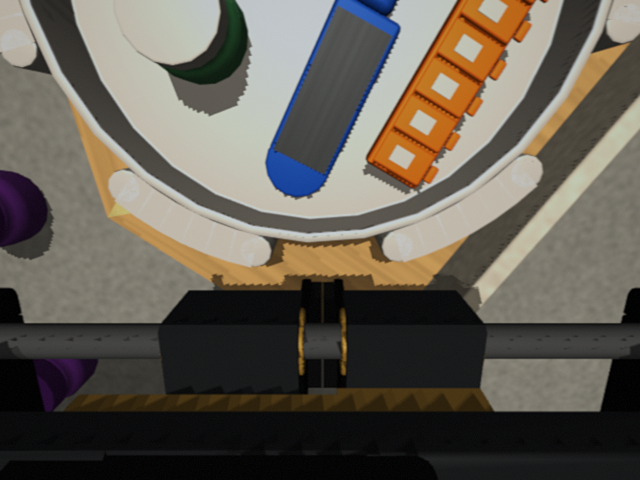

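The finger is centred on the notch, whose ends are at (270,250) and (383,250). I'm going down the last 68 mm.

Call:
drive_tool(targets=[[0, 0, 0, 0.06, 0, 0, 0], [0, 0, 0, 0.06, 0, 0, 0], [0, 0, 0, 0.05, 0, 0, 0], [0, 0, 0, 0, 0, 0, 0], [0, 0, 0, 0, 0, 0, 0]])

```text
time_s: 4.75
tool_pos: [0.5456, -0.2437, 0.0603]
tool_rot: [0.271, 1.552, -0.272]
force: [-0.4, -0.1, 0.7]
width: 0.003
```

Run:
```python
from h import *
s,R=polar();print(R.round(3))
```

```text
t 4.75 pos [ 0.5456 -0.2437  0.0603] r 0.1611 th -108.59 zyaw -19.85 down [ 0.002 -0.001 -1.   ] q [-0.55  0.32  1.73  0.    1.09 -0.21] F [-0.44 -0.08  0.71] w 0.0
[[ 0.002  0.34   0.941]
 [-0.001  0.941 -0.34 ]
 [-1.    -0.     0.002]]
```

Call:
drive_tool(targets=[[0.012, 0, 0, 0, 0, -0.0076, 0], [0.012, 0, 0, 0, 0, -0.0076, 0], [0.012, 0, 0, 0, 0, -0.0076, 0], [0.012, 0, 0, 0, 0, -0.0076, 0], [0.012, 0, 0, 0, 0, -0.0076, 0], [0.012, 0, 0, 0, 0, -0.0076, 0], [0.012, 0, 0, 0, 0, -0.0076, 0], [0.012, 0, 0, 0, 0, -0.0076, 0], [0.015, 0, 0, 0, 0.0001, -0.0095, 0], [0.018, 0, 0, 0, 0.0001, -0.0114, 0]])

```text
time_s: 5.75
tool_pos: [0.515, -0.2293, 0.0586]
tool_rot: [0.432, 1.527, -0.432]
force: [0.6, -1.4, 0.1]
width: 0.006
```

Run:
```python
from h import *
polar()
f,W=cloud("top");cv2.imwrite("pics/t2.png",f);print(lobes(W,C))
```

```text
t 5.75 pos [ 0.515  -0.2293  0.0586] r 0.1608 th -120.67 zyaw -31.61 down [ 0. -0. -1.] q [-0.56  0.25  1.82 -0.    1.07 -0.01] F [ 0.61 -1.41  0.14] w 0.01
(np.float64(39.06371357999066), np.float64(0.4892092002531932))
```

View pics/t2.png

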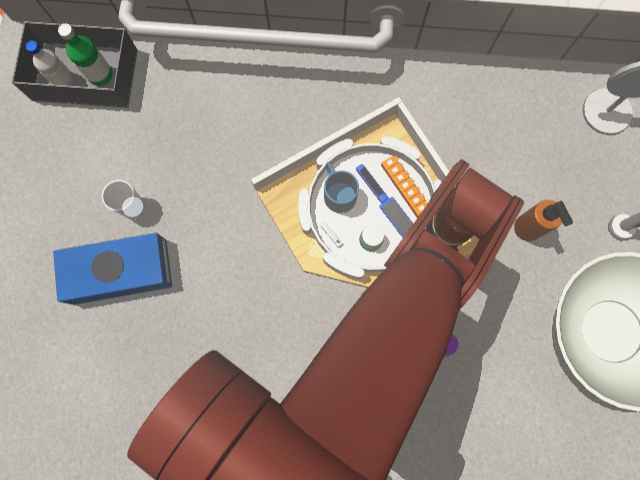

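The top view shows the tray just starting to turn clockwise, about 4° so far, and everything on it still in place. I'm continuing the stroke.

Call:
drive_tool(targets=[[0.021, 0, 0, 0, 0.0001, -0.0133, 0], [0.024, 0, 0, 0, 0.0001, -0.0152, 0], [0.026, 0, 0, 0, 0.0001, -0.0164, 0], [0.026, 0, 0, 0, 0.0001, -0.0164, 0], [0.026, 0, 0, 0, 0.0001, -0.0164, 0], [0.026, 0, 0, 0, 0.0001, -0.0164, 0], [0.026, 0, 0, 0, 0.0001, -0.0164, 0], [0.026, 0, 0, 0, 0.0001, -0.0164, 0], [0.026, 0, 0, 0, 0.0001, -0.0164, 0], [0.026, 0, 0, 0, 0.0001, -0.0164, 0], [0.026, 0, 0, 0, 0.0001, -0.0164, 0], [0.026, 0, 0, 0, 0.0001, -0.0164, 0]])

```text
time_s: 7.0
tool_pos: [0.4604, -0.1757, 0.0586]
tool_rot: [0.803, 1.417, -0.803]
force: [-0.0, -1.0, 1.3]
width: 0.005
```

Run:
```python
from h import *
polar()
```

```text
t 7.0 pos [ 0.4604 -0.1757  0.0586] r 0.1608 th -148.2 zyaw -59.05 down [-0. -0. -1.] q [-0.52  0.09  2.   -0.    1.05  0.51] F [-0.03 -1.04  1.26] w 0.01
```

Call:
drive_tool(targets=[[0.026, 0, 0, 0, 0.0001, -0.0164, 0], [0.026, 0, 0, 0, 0.0001, -0.0164, 0], [0.026, 0, 0, 0, 0.0001, -0.0164, 0], [0.026, 0, 0, 0, 0.0001, -0.0164, 0], [0.026, 0, 0, 0, 0.0001, -0.0164, 0], [0.026, 0, 0, 0, 0.0001, -0.0164, 0], [0.026, 0, 0, 0, 0.0001, -0.0164, 0], [0.026, 0, 0, 0, 0.0001, -0.0164, 0], [0.026, 0, 0, 0, 0.0001, -0.0164, 0], [0.026, 0, 0, 0, 0.0001, -0.0164, 0], [0.026, 0, 0, 0, 0.0001, -0.0164, 0], [0.026, 0, 0, 0, 0.0001, -0.0164, 0]])

```text
time_s: 8.2
tool_pos: [0.4365, -0.1014, 0.0586]
tool_rot: [1.172, 1.233, -1.172]
force: [-1.1, -0.6, 0.7]
width: 0.001
```

Call:
drive_tool(targets=[[0.026, 0, 0, 0, 0.0001, -0.0164, 0], [0.026, 0, 0, 0, 0.0001, -0.0164, 0], [0.026, 0, 0, 0, 0.0001, -0.0164, 0], [0.026, 0, 0, 0, 0.0001, -0.0164, 0], [0.026, 0, 0, 0, 0.0001, -0.0164, 0], [0.026, 0, 0, 0, 0.0001, -0.0164, 0], [0.022, 0, 0, 0, 0.0001, -0.0139, 0], [0.018, 0, 0, 0, 0.0001, -0.0114, 0], [0.014, 0, 0, 0, 0, -0.0089, 0], [0.009, 0, 0, 0, 0, -0.0057, 0], [0.004, 0, 0, 0, 0, -0.0025, 0], [0, 0, 0, 0, 0, 0, 0]])

```text
time_s: 9.4
tool_pos: [0.4429, -0.0459, 0.0585]
tool_rot: [1.425, 1.053, -1.425]
force: [-0.4, 0.2, 0.5]
width: 0.007
```

Run:
```python
from h import *
polar()
f,W=cloud("top");cv2.imwrite("pics/t3.png",f);print(lobes(W,C))
```

```text
t 9.4 pos [ 0.4429 -0.0459  0.0585] r 0.1605 th 163.68 zyaw -107.07 down [-0.  0. -1.] q [-0.28 -0.02  2.12  0.    1.04  1.59] F [-0.4   0.23  0.49] w 0.01
(np.float64(23.449355954919312), np.float64(0.5067271912401728))
```

View pics/t3.png

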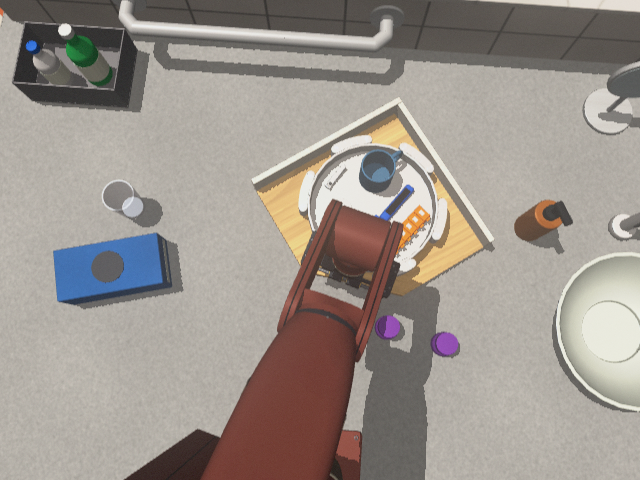

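The tray has turned about 79°, with about 61° to go, and all the items are still in place. The wrist range won't allow that in one stroke. I'll back off, lift, return over the rim to the next notch at about −128°, and push again.

Call:
drive_tool(targets=[[0, 0, 0, 0, -0.002, 0.015, 0], [0, 0, 0, 0, 0, 0, 0], [0, 0, 0, -0.08, 0, 0, 0], [0, 0, 0, -0.08, 0, 0, 0], [0, 0, 0, 0, 0, 0, 0]])

```text
time_s: 9.95
tool_pos: [0.4437, -0.0527, 0.127]
tool_rot: [1.428, 1.046, -1.42]
force: [0.7, 0.4, 0.5]
width: 0.005
```

Call:
drive_tool(targets=[[-0.04, 0, 0, 0, 0.0015, 0.025, 0], [-0.062, 0, 0, 0, 0.0027, 0.039, 0], [-0.062, 0, 0, 0, 0.0027, 0.039, 0], [-0.062, 0, 0, 0, 0.0027, 0.039, 0], [-0.062, 0, 0, 0, 0.0027, 0.039, 0], [-0.062, 0, 0, 0, 0.0027, 0.039, 0], [-0.062, 0, 0, 0, 0.0027, 0.039, 0], [-0.062, 0, 0, 0, 0.0027, 0.039, 0], [-0.062, 0, 0, 0, 0.0027, 0.039, 0], [-0.062, 0, 0, 0, 0.0027, 0.039, 0], [-0.062, 0, 0, 0, 0.0027, 0.039, 0], [-0.062, 0, 0, 0, 0.0027, 0.039, 0]])

```text
time_s: 11.15
tool_pos: [0.4896, -0.2174, 0.1216]
tool_rot: [0.572, 1.495, -0.572]
force: [0.1, -0.8, 0.4]
width: 0.005
```

Run:
```python
from h import *
s,R=polar()
t=np.radians(-128);T=np.array([*(C+.161*np.array([np.cos(t),np.sin(t)])),.059]);print(R.T@(T-s["tool_pos"])/.4)
c=camera("wrist");cv2.imwrite("pics/w3.png",c["frame"])
f,W=cloud("top");print(lobes(W,C),org(f,W,C))
```

```text
t 11.15 pos [ 0.4896 -0.2174  0.1216] r 0.1659 th -130.36 zyaw -41.9 down [-0.001  0.001 -1.   ] q [-0.57  0.11  1.85 -0.    1.18  0.17] F [ 0.12 -0.82  0.37] w 0.01
[0.1563796  0.01308883 0.01643308]
(np.float64(21.578812945362994), np.float64(0.49141729557690494)) (array([ 0.53125924, -0.15522349]), (0.0298379585146904, 0.13221807777881622), np.float64(0.09190486498717997), np.float64(-135.66887132256167), np.float32(-128.03374))
```

View pics/w3.png

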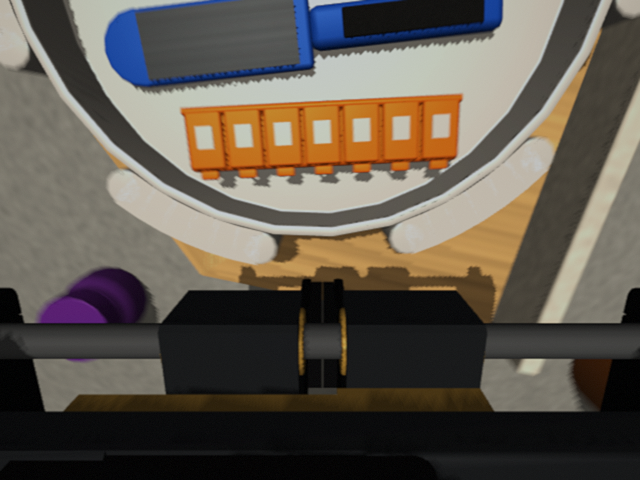

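The notch ends are at (275,248) and (392,240), with the organiser square behind them. A correction of about 5 mm centres the finger, and then I go down.

Call:
drive_tool(targets=[[0, 0, 0, 0, 0.012, 0.015, 0], [0, 0, 0, 0.05, 0, 0, 0], [0, 0, 0, 0.06, 0, 0, 0], [0, 0, 0, 0.046, 0, 0, 0], [0, 0, 0, 0, 0, 0, 0], [0, 0, 0, 0, 0, 0, 0]])

```text
time_s: 11.85
tool_pos: [0.4972, -0.2167, 0.0601]
tool_rot: [0.576, 1.494, -0.575]
force: [-0.1, -0.2, 0.9]
width: 0.006
```

Call:
drive_tool(targets=[[0.012, 0, 0, 0, 0, -0.0076, 0], [0.012, 0, 0, 0, 0, -0.0076, 0], [0.012, 0, 0, 0, 0, -0.0076, 0], [0.012, 0, 0, 0, 0, -0.0076, 0], [0.012, 0, 0, 0, 0, -0.0076, 0], [0.012, 0, 0, 0, 0, -0.0076, 0], [0.012, 0, 0, 0, 0, -0.0076, 0], [0.012, 0, 0, 0, 0, -0.0076, 0], [0.015, 0, 0, 0, 0.0001, -0.0095, 0], [0.018, 0, 0, 0, 0.0001, -0.0114, 0], [0.021, 0, 0, 0, 0.0001, -0.0133, 0], [0.024, 0, 0, 0, 0.0001, -0.0152, 0]])

```text
time_s: 13.05
tool_pos: [0.4679, -0.1844, 0.0601]
tool_rot: [0.786, 1.425, -0.789]
force: [-4.3, -2.8, 1.8]
width: 0.005
```

Run:
```python
from h import *
s,R=polar()
```

```text
t 13.05 pos [ 0.4679 -0.1844  0.0601] r 0.1593 th -144.13 zyaw -57.88 down [-0.002 -0.001 -1.   ] q [-0.53  0.12  1.97 -0.    1.05  0.48] F [-4.29 -2.82  1.77] w 0.01
```

The finger is skewed about 4° and brushing the lip with about 5 N. I'm easing it outward and squaring it while it keeps moving.

Call:
drive_tool(targets=[[0.018, 0, 0, 0, -0.005, -0.014, 0], [0.02, 0, 0, 0, -0.003, -0.0155, 0], [0.022, 0, 0, 0, -0.0007, -0.0164, 0], [0.022, 0, 0, 0, -0.0005, -0.0164, 0], [0.022, 0, 0, 0, -0.0004, -0.0164, 0], [0.022, 0, 0, 0, -0.0003, -0.0164, 0], [0.022, 0, 0, 0, -0.0002, -0.0164, 0], [0.022, 0, 0, 0, -0.0001, -0.0164, 0]])

```text
time_s: 13.85
tool_pos: [0.4435, -0.1396, 0.0603]
tool_rot: [0.991, 1.333, -0.99]
force: [-0.0, -1.2, -0.0]
width: 0.004
```

Run:
```python
from h import *
s,R=polar()
```

```text
t 13.85 pos [ 0.4435 -0.1396  0.0603] r 0.161 th -162.43 zyaw -73.19 down [ 0.001 -0.    -1.   ] q [-0.48  0.02  2.07  0.    1.05  0.8 ] F [-0.03 -1.18 -0.02] w 0.0
```

Call:
drive_tool(targets=[[0.026, 0, 0, 0, 0.0001, -0.0164, 0], [0.026, 0, 0, 0, 0.0001, -0.0164, 0], [0.026, 0, 0, 0, 0.0001, -0.0164, 0], [0.026, 0, 0, 0, 0.0001, -0.0164, 0], [0.026, 0, 0, 0, 0.0001, -0.0164, 0], [0.026, 0, 0, 0, 0.0001, -0.0164, 0], [0.026, 0, 0, 0, 0.0001, -0.0164, 0], [0.026, 0, 0, 0, 0.0001, -0.0164, 0], [0.026, 0, 0, 0, 0.0001, -0.0164, 0], [0.026, 0, 0, 0, 0.0001, -0.0164, 0]])

```text
time_s: 14.85
tool_pos: [0.4366, -0.0748, 0.0603]
tool_rot: [1.294, 1.152, -1.293]
force: [0.3, -1.3, -1.3]
width: 0.007
```

Call:
drive_tool(targets=[[0.022, 0, 0, 0, 0.0001, -0.0139, 0], [0.018, 0, 0, 0, 0.0001, -0.0114, 0], [0.014, 0, 0, 0, 0, -0.0089, 0], [0.009, 0, 0, 0, 0, -0.0057, 0], [0.004, 0, 0, 0, 0, -0.0025, 0], [0, 0, 0, 0, 0, 0, 0], [0, 0, 0, 0, 0, 0, 0]])

```text
time_s: 15.55
tool_pos: [0.439, -0.0584, 0.0601]
tool_rot: [1.368, 1.098, -1.368]
force: [-0.1, 0.2, 0.9]
width: 0.001
```

Run:
```python
from h import *
s,R=polar();T=np.eye(4);T[:3,:3]=R;T[:3,3]=s["tool_pos"]
c=camera("wrist");K=c["camera_matrix"];M=T@c["tool_from_camera"]
h=cv2.cvtColor(c["frame"],cv2.COLOR_BGR2HSV);m=((h[...,0]<15)&(h[...,1]>170)&(h[...,2]>110)).astype(np.uint8)
n,l,st,_=cv2.connectedComponentsWithStats(m);k=1+st[1:,4].argmax();print(st[k])
v,u=np.nonzero(l==k);d=np.stack([(u-K[0,2])/K[0,0],(v-K[1,2])/K[1,1],np.ones(len(u))])
D=(M[:3,:3]@d).T;P=M[:3,3]+D*((.068-M[2,3])/D[:,2])[:,None]
q,sz,a=cv2.minAreaRect(P[:,:2].astype(np.float32));dd=np.array(q)-C
print("wrist org",q,sz,a,np.hypot(*dd),np.degrees(np.arctan2(dd[1],dd[0])))
f,W=cloud("top");print(lobes(W,C))
cv2.imwrite("pics/w4.png",c["frame"])
```

```text
t 15.55 pos [ 0.439  -0.0584  0.0601] r 0.1613 th 168.34 zyaw -102.48 down [-0.  0. -1.] q [-0.31 -0.03  2.12  0.    1.05  1.48] F [-0.06  0.21  0.88] w 0.0
[  153    74   392   148 14064]
wrist org (0.5018283128738403, -0.08470085263252258) (0.14995186030864716, 0.03837248682975769) 85.07042694091797 0.09537992077998816 176.2132759690259
(np.float64(28.067565787049713), np.float64(0.49966611656022397))
```

View pics/w4.png

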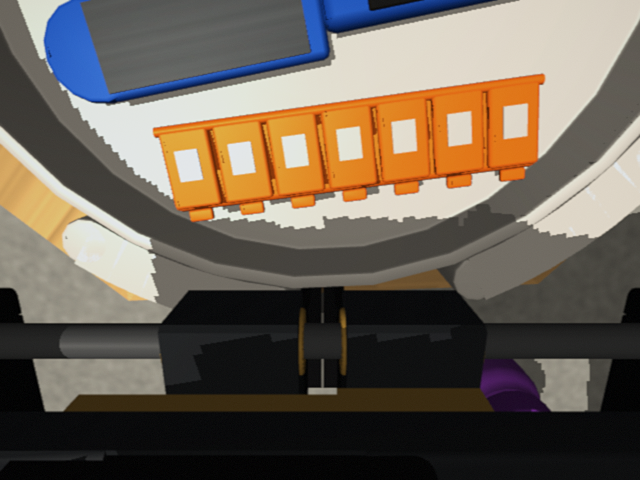

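The wrist view shows the organiser at about 176°, upright and in place, spanning (153–545, 74–222). The target is 170°, so I'm giving a gentle 6° more.

Call:
drive_tool(targets=[[0.006, 0, 0, 0, 0, -0.0038, 0], [0.012, 0, 0, 0, 0, -0.0076, 0], [0.016, 0, 0, 0, 0, -0.0101, 0], [0.014, 0, 0, 0, 0, -0.0089, 0], [0.01, 0, 0, 0, 0, -0.0063, 0], [0.006, 0, 0, 0, 0, -0.0038, 0], [0.002, 0, 0, 0, 0, -0.0013, 0], [0, 0, 0, 0, 0, 0, 0], [0, 0, 0, 0, 0, 0, 0], [0, 0, 0, 0, -0.002, 0.012, 0], [0, 0, 0, 0, 0, 0, 0]])

```text
time_s: 16.75
tool_pos: [0.4409, -0.047, 0.0601]
tool_rot: [1.442, 1.039, -1.442]
force: [0.6, -0.8, -0.5]
width: 0.004
```

Call:
drive_tool(targets=[[0, 0, 0, -0.06, 0, 0, 0], [0, 0, 0, -0.1, 0, 0, 0], [0, 0, 0, -0.12, 0, 0, 0], [0, 0, 0, -0.12, 0, 0, 0], [0, 0, 0, 0, -0.06, 0.06, 0], [0, 0, 0, 0, -0.06, 0.06, 0], [0, 0, 0, 0, 0, 0.12, 0], [0, 0, 0, 0, 0, 0.12, 0], [0, 0, 0, 0, 0, 0.12, 0], [0, 0, 0, 0, 0, 0.12, 0], [0, 0, 0, 0, 0, 0, 0], [0, 0, 0, 0, 0, 0, 0]])

```text
time_s: 17.95
tool_pos: [0.319, -0.2598, 0.22]
tool_rot: [1.445, 1.038, -1.445]
force: [-0.2, 0.6, 0.4]
width: 0.004
```

Run:
```python
from h import *
polar();f,W=cloud("top");print(lobes(W,C),org(f,W,C));cv2.imwrite("pics/t5.png",f)
```

```text
t 17.95 pos [ 0.319  -0.2598  0.22  ] r 0.3252 th -148.73 zyaw -108.64 down [-0.     0.001 -1.   ] q [-0.88 -0.32  2.05  0.    1.41  1.02] F [-0.23  0.56  0.39] w 0.0
(np.float64(20.590268127020458), np.float64(0.5057959668485411)) (array([ 0.50428349, -0.073661  ]), (0.1487712413072586, 0.03385613486170769), np.float64(0.0943238706383594), np.float64(169.40741751231013), np.float32(169.25816))
```

View pics/t5.png

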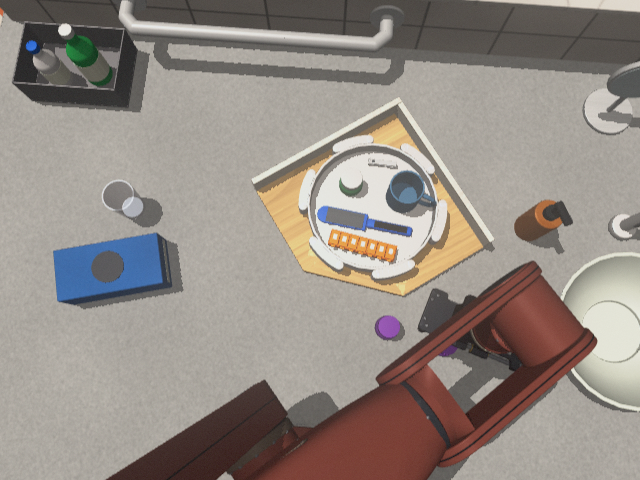

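The organiser, at (362,246), now lies parallel to the front edge and in front of its middle. It measures 169.3° against a target of 170°. All the items are in place, the robot is clear at z = 0.22 m, and the tray was pushed slowly and has had over a second to rest. I'm handing in.

Run:
```python
from h import *
f,W=cloud("top");print(org(f,W,C)[3:])
from station import ticket
print(ticket.sign_off())
```

```text
(np.float64(169.28816235441784), np.float32(168.97572))
the job is handed in; nothing more can be done
None
```

I turned the lazy Susan about 141° clockwise, pushing with the closed fingers in two rim notches. That was two slow strokes plus a gentle 6° correction. I then lifted clear and handed in at about 18 s.

- **Position:** the last top view puts the organiser at 169.3°, against a front direction of 170°. That is about 1 mm off the middle of the front edge, and it is square to the edge within about 1°.
- **At rest:** two looks at the end gave the same angle to within 0.3°, so the tray was standing still.
- **Other things:** by eye, everything on the tray kept its place, and the soap, tissues and tumbler had not moved.
- **Less clean:** in the second stroke the finger brushed the tray lip with about 5 N because of a small skew, and I corrected it on the way. The tray angle read from the rim lobes differed from the organiser reading by 1–2°, and I went by the organiser.

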